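# Clamp a coat-peg board in the cam jig

### The job

Get the coat-peg board ready for sanding: push it along the jig until its end is home against the end stop, then press the cam lever in toward the near bar with the backs of the fingers until the cam bites and it goes no further, keeping up a firm push for a moment to check that the lever stops short of the bar. Leave the lever where it stopped, with the board clamped flat on the jig, home at the stop and flush against the far fence. Only push: never lift the board, and leave the other things on the bench where they are.

Things in the scene. Friction and masses are not known exactly. Their poses are not given: they have to be found in the camera images.
- jig: Fixed holding jig on the table: plywood base 185 x 360 x 12 mm (x by y). Origin under its centre, at table height. Its x axis points across the jig from the near (lever) side to the far fence, y along the fence away from the end stop, z up. Nothing stands on its +y end, so the board can be pushed from there. Its sizes elsewhere in this list are in this frame
- peg_board: Loose light-wood coat-peg board, 80 (its x) x 280 (its y) x 24 mm with four 16 mm holes in a row, about 0.38 kg, flat on the jig's base between fence and near bar (channel 87 mm), its y along the jig's y. Origin at the centre of its underside; top 36 mm above the table. Starts 20 to 55 mm short of the end stop, 1 to 5 mm off the fence; slides with a few newtons
- board_foot (a point): Middle of the board's end that faces the end stop (its own -y end), at half thickness; home when it touches the stop
- board_head (a point): Middle of the board's other, free end (its own +y end), at half thickness: push here along the jig's -y
- stop_face (a point): Point on the end stop's face that the board's end meets, 24 mm above the table; axes as the jig's, the board comes from +y. The stop is a wood strip, face at jig y = -155 mm, x -13 to +77 mm, top 42 mm above the table
- fence_face (a point): Point on the far fence's inner face, 24 mm above the table; axes as the jig's, the board comes from -x. The fence is a wood strip along y, face at jig x = +72 mm, 18 mm thick, top 42 mm above the table
- bar_top (a point): Middle of the top of the near bar, the dark wood bar that the lever closes toward, 50 mm above the table: jig x -27 to -15 mm, y +60 to +175 mm. A short second length lies at y -140 to -80 mm
- pivot (a point): Foot of the lever's upright pivot axis, on the jig's base, 12 mm above the table, at jig x = -39, y = -15 mm; axes as the jig's
- handle_mid (a point): Middle of the lever's handle, on its axis, 108 mm from the pivot axis, 45 mm above the table. The handle is a level turned dark-wood grip about 19 mm thick, running radially from 62 to 147 mm from the pivot axis, 35 to 55 mm above the table; a steel rod joins it to the round wooden cam (64 mm across, 14 to 34 mm above the table)
- cam_lever (a joint): Lever angle, rad, grows as pressed in (clockwise from above); 0 = open. Handle direction in the jig's frame = (-sin(1.35-q), cos(1.35-q)); at 1.35 it lies along the near bar, touching (limit 1.38). Stiff pivot, no spring: stays where left. The cam meets the board at 0.3 to 0.9, slides it to the fence and bites near 1.0. 8 to 12 N at the handle is a firm push
- wheel: Bystander: loose wooden disc 121 mm across, 28 mm thick, origin under its centre
- sanding_block: Bystander: loose yellow sanding tool, 26 x 150 x 43 mm, origin under its centre
- green_file: Bystander: loose file with a green handle, 183 mm long, origin under its centre

How it is judged:
On the way, in this order (a step that is already met when the one before it is completed fails the run):
1. the board is home against the end stop, with the lever still open (y of board_foot in the frame of stop_face below 0.003 m and value of joint cam_lever below 0.55 rad), for 0.2 s.
2. the lever is pressed in with more than 4 N until the cam bites on the board and it stands still, short of the bar (value of joint cam_lever between 0.9 and 1.2 rad and velocity of joint cam_lever below 0.05 rad/s and contact force between the fingers and cam_lever above 4 N and contact force between cam_lever and peg_board above 4 N), for 0.4 s.
At the end, for the whole second after the job is handed in: The lever stands between 0.9 and 1.2 rad (bitten, short of the bar) and its cam presses the board with more than 2 N; the board is at rest and flat, its end within 4 mm of the end stop, its long side within 2.5 mm of the fence and parallel to it within 0.015 rad (value of joint cam_lever between 0.9 and 1.2 rad and contact force between cam_lever and peg_board above 2 N and contact force between peg_board and jig above 4 N and y of board_foot in the frame of stop_face below 0.004 m and x of peg_board in the frame of fence_face above -0.0425 m and angle between the y axis of peg_board and the y axis of jig, either way round below 0.015 rad and angle between peg_board's own z axis and vertical below 0.03 rad and linear speed of peg_board below 0.01 m/s); the robot touches nothing.
It fails at once if the lever was driven right in to the bar (value of joint cam_lever above 1.33 rad).
It fails at once if the board was lifted or tipped (z of peg_board in the frame of jig above 0.02 m or angle between peg_board's own z axis and vertical above 0.12 rad).
It fails at once if another thing on the bench was moved (distance of any of wheel, sanding_block, green_file from where it was at the start of the episode above 0.02 m).
It also fails if it takes over 56 s, if anything falls off the work surface, if the arm or the gripper's body presses on something with over 40 N, if the wrist force passes 120 N, or if a joint passes its speed limit or range.

### The arm

A 6-joint arm with a two-finger parallel gripper is mounted at the origin on the work surface; the furniture and walls round the work are solid. World frame = base frame: x ahead of the robot, y to its left, z up, the work surface at z = 0. Lengths are in m, angles in rad, forces in N, time in s.
With the tool pointing down it reaches from about 0.425 to 0.95 m from the base axis. Payload 3.5 kg.
Tool frame: the origin (TCP) lies on the centre line of the jaws, within the pads' length; the fingertips stand 22 mm ahead of it and the grasp point (between the pads) lies 3 mm ahead of it; z points along the fingers, y is the line along which they close (so a half turn about z gives the same grasp; the last joint's range is limited). The gripper opens to 85 mm and grips with 20 to 120 N. Pads are 22 mm wide; open, the fingers measure 114 mm over their backs; the gripper's body (76 mm by 85 mm) begins 54 mm behind the grasp point. The pads swing forward as they close: fully open they stand 13 mm farther back than shut.
Start: joints at [1.017, 0.286, 1.577, -0, 1.279, -0.15], TCP at [0.265, 0.621, 0.253] pointing down, gripper open.
Joint ranges: [-2.77, 2.77], [-0.9, 2.22], [0.21, 2.48], [-1.53, 4.67], [0.24, 2.81], [-2.84, 2.84]. Speed limits (rad/s): [2.79, 2.79, 3.14, 3.14, 3.14, 3.14].

### API

Orientations are given as a unit quaternion [w, x, y, z].
In Python, from cell import robot, vision, sign_off, finder gives the robot as it stands.
- The arm moves only by the shell command python3 -m inch 'ROWS' [OPENING] [FORCE]. ROWS is JSON, a list that holds one entry, the list of rows, each a list of 4 numbers: the shift along the tool's x, y, z in mm, then the turn about the tool's z in degrees. In form: [[[dx, dy, dz, yaw], ...]]. A call has 1 to 12 rows; each row shifts and turns the commanded pose from where the row before left it, along the tool's axes as they then stand; what a row does not reach is not made up. A row lasts 1/8 s, in which the tool goes at most 62.5 mm and 10.7 degrees, less where a joint would pass 70% of its speed; a pose out of reach is approached as far as the arm can. A call with a gripper value outside its range is refused whole. OPENING is the finger opening in mm, from 0 to 85.4, set as the call begins (- or left out, the last holds). The fingers move at their own pace and stop on an object; FORCE is the grip in N (left out, the last holds). Time passes only in rows, so rows that do not move let the fingers close. It gives the time, the measured TCP pose, the force, the opening and the grip force at its end, in the units of the state.
- robot.get_obs(): the state, without advancing time (a new reading comes with each control period).
- vision.get_image(name): name is "scene" or "top" or "wrist"; returns a dict with "pixels" (480x640x3 uint8, blue, green, red), "intrinsics" (3x3 intrinsics, pixels), "R" (3x3) and "t" (3): a world point X has camera coordinates R X + t; the wrist camera has in their place "T_tool_cam" (4x4, takes a point from camera to tool coordinates, whose origin is the TCP and whose axes are the flange's). Camera axes: x right, y down, z forward; pixel columns grow to the right and rows downward; lengths in m; the calibration is good to about 2 mm. A picture is of the moment at which its call begins: read the wrist's pose just before it. There is no depth.
- sign_off(): hands the job in; it is judged then, once.
Trained networks look in the newest picture that a camera, given by its name, has taken for a name from the list of things; names that differ only in an ending like _2 or _b are one class to them, and where a whole thing is asked for, a point or a joint stands for the part that bears it (a point fixed in the world has none). Each returns a list of dicts, best first, with "confidence" (0 to 1); they miss things now and then, are a little off and sometimes report something else, mostly with a low value. They report only what shows in the picture. A call takes as long as a camera call.
- finder.boxes_of(camera, thing): "extent" ([centre column, centre row, width, height] in pixels, round what is visible of it).
The state is a dict: "clock": time; "q": joint angles; "joint_vel": joint speeds; "tau": joint torques, N m; "position": TCP position; "orientation": TCP orientation; "contact_force": force on the tool from outside, world axes, zero at the start; "wrist_torque": the same for the moment, N m; "grip_width": opening from 0.0 (shut) to 1.0 (fully open); "grip_force": force on a finger pad.
Only numpy, scipy, OpenCV 4.12 (cv2) and the standard library are available. Lean on these libraries where they do the work, as an engineer would, in place of code of your own. Each camera call takes 0.05 s, during which the arm holds its last target. There are 200 camera calls.

## Working session

There is one attempt and no reset: what is moved stays moved. The work goes in short steps, Python scripts to look and compute and a shell command to move; the robot and the scene stay as the last step left them, time stands still between calls to the robot, and variables do not carry over. Pictures are saved under pics/ and viewed, at most 10 in all, crops included, and the job is handed in when it is done.

```bash
mkdir -p pics; python3 - <<'E'
from cell import robot,vision,finder
import cv2,numpy as np
o=robot.get_obs();print({k:np.round(v,3).tolist() for k,v in o.items()})
for c in("top","scene"):
    im=vision.get_image(c);cv2.imwrite(f"pics/{c}1.png",im["pixels"])
    print(c,im["intrinsics"].tolist(),np.round(im["R"],4).tolist(),np.round(im["t"],4).tolist())
    for n in("jig","peg_board","handle_mid","wheel","sanding_block","green_file"):
        print(n,[(np.round(d["extent"],1).tolist(),round(d["confidence"],2)) for d in finder.boxes_of(c,n)[:2]])
E
```

```text
{'clock': 0.0, 'q': [1.017, 0.287, 1.578, 0.0, 1.279, -0.15], 'joint_vel': [-0.001, 0.001, 0.001, -0.001, 0.002, 0.001], 'tau': [-0.001, -40.598, -29.262, -0.0, 0.006, 0.0], 'position': [0.265, 0.62, 0.252], 'orientation': [-0.0, 0.201, 0.98, -0.001], 'contact_force': [-0.001, -0.712, 0.204], 'wrist_torque': [0.007, 0.005, 0.014], 'grip_force': 0.0, 'grip_width': 0.999}
top [[495.4005995854659, 0.0, 317.10479222374113], [0.0, 495.4005995854659, 243.3704399752082], [0.0, 0.0, 1.0]] [[-0.1542, -0.988, -0.0062], [-0.9607, 0.1514, -0.2328], [0.2309, -0.03, -0.9725]] [-0.0406, 0.5249, 0.8419]
jig [([292.2, 230.8, 202.8, 158.1], 0.96)]
peg_board [([266.6, 204.4, 148.0, 68.5], 0.86)]
handle_mid [([297.6, 264.9, 33.9, 82.5], 0.62), ([290.4, 229.7, 202.5, 158.9], 0.59)]
wheel [([465.1, 341.2, 67.9, 65.9], 0.89)]
sanding_block [([462.9, 263.4, 80.9, 39.2], 0.73)]
green_file [([346.4, 337.3, 85.3, 41.2], 0.78)]
scene [[478.34488826990673, 0.0, 313.8266261382399], [0.0, 478.34488826990673, 233.27243980152616], [0.0, 0.0, 1.0]] [[0.8871, -0.4615, -0.0019], [-0.3096, -0.5921, -0.744], [0.3423, 0.6606, -0.6681]] [-0.4918, 0.1347, 0.8284]
jig [([350.5, 236.3, 183.3, 144.4], 0.75)]
peg_board [([352.6, 212.1, 111.1, 84.1], 0.74)]
handle_mid [([300.8, 236.2, 93.1, 29.2], 0.84)]
wheel [([273.1, 408.1, 89.3, 86.9], 0.63)]
sanding_block [([373.4, 390.5, 82.4, 80.7], 0.78), ([351.3, 235.8, 182.0, 145.3], 0.57)]
green_file [([244.2, 298.9, 21.3, 69.9], 0.67)]
```

View pics/top1.png

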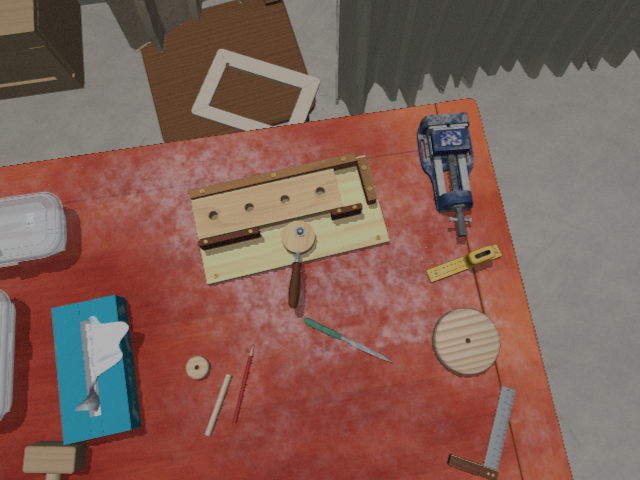

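View pics/scene1.png

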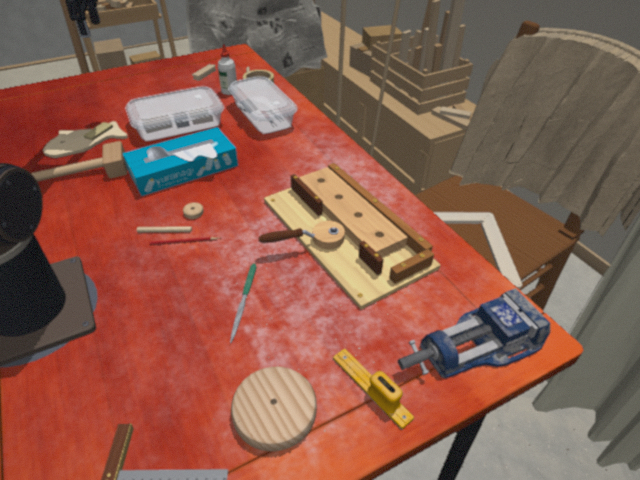

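The top view shows the jig with its +y end to the left. The base's near corners are at about (210,281) and (388,241), the board's free end is near (195,215), and the open lever points down to (294,305). I'll zoom in for exact corners.

```bash
python3 - <<'E'
import cv2
a=cv2.imread("pics/top1.png")[145:290,185:395]
cv2.imwrite("pics/c1.png",cv2.resize(a,None,fx=3.8,fy=3.8,interpolation=cv2.INTER_CUBIC))
E
```

```text
(no output)
```

View pics/c1.png

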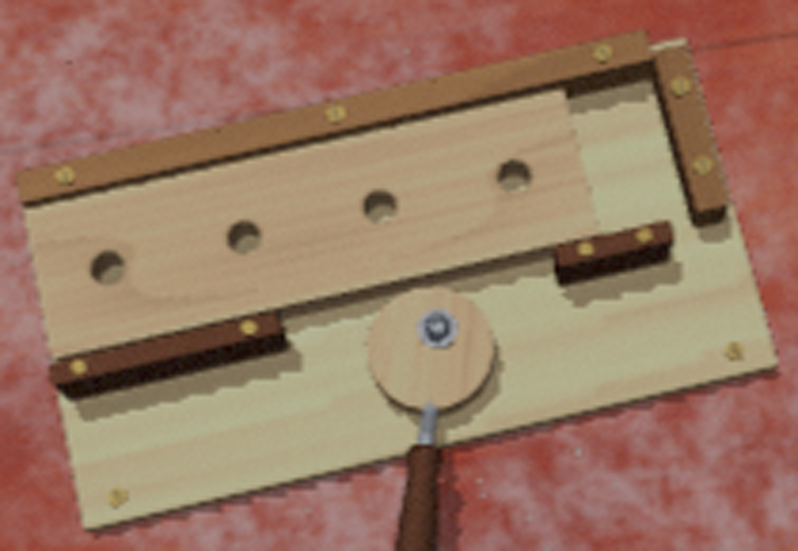

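```bash
cat > h.py <<'E'
import cv2,numpy as np,json
def ray(im,uv,z):
    d=im["R"].T@np.linalg.inv(im["K"])@np.array([*uv,1.]); c=-im["R"].T@im["t"]
    return (c+d*(z-c[2])/d[2])[:2]
def rot(a): return np.array([[np.cos(a),-np.sin(a)],[np.sin(a),np.cos(a)]])
def j2w(J,p): return J[:2]+rot(J[2])@np.array(p)
def w2j(J,p): return rot(J[2]).T@(np.array(p)-J[:2])
E
python3 - <<'E'
from h import *
from cell import vision
from scipy.optimize import least_squares
r=vision.get_image("top");im=dict(K=r["intrinsics"],R=r["R"],t=r["t"])
f=lambda p:(p[0]/3.8+185,p[1]/3.8+145)
P=[((85,528),(-92.5,180,12)),((777,368),(-92.5,-180,12)),((690,40),(92.5,-180,12)),((57,358),(-15,175,50)),((692,218),(-13,-155,42)),((654,64),(72,-155,42))]
w=np.array([ray(im,f(a),b[2]/1e3) for a,b in P]);m=np.array([b[:2] for _,b in P])/1e3
s=least_squares(lambda J:(w-np.array([j2w(J,q) for q in m])).ravel(),[.7,.1,0.1],loss="soft_l1",f_scale=.003)
J=s.x;print("jig",J,"res mm",(s.fun.reshape(-1,2)*1e3).round(1).tolist())
np.save("J.npy",J)
for n,p,z in [("pivot",(437,328),.04),("bFR",(566,90),.036),("bNR",(597,235),.036),("bFL",(25,207),.036),("fenceL",(22,205),.042),("handle end",((294-185)*3.8,(306-145)*3.8),.045),("handle in",(425,448),.045)]:
    q=ray(im,f(p),z);print(n,q.round(4),(w2j(J,q)*1e3).round(1))
for n,p in [("head",(32.5-2,145)),("handle1",None)]:
    if p: print(n,j2w(J,np.array(p)/1e3))
for n,uv in [("wheel",(466,341)),("sand",(463,263)),("file",(346,338)),("tin",(35,225)),("tissue",(92,365)),("vise",(460,230))]:print(n,ray(im,uv,.02).round(3))
E
```

```text
jig [ 0.58350262 -0.07619334  0.07228845] res mm [[0.1, -2.3], [1.1, 1.1], [-0.7, -0.3], [0.8, -5.7], [-0.4, 3.3], [-0.9, 1.7]]
pivot [ 0.5454 -0.094 ] [-39.2 -15. ]
bFR [ 0.661  -0.1778] [  70.  -106.9]
bNR [ 0.5818 -0.1805] [  -9.2 -104. ]
bFL [0.6416 0.1026] [ 70.9 174.2]
fenceL [0.6407 0.1027] [ 69.9 174.3]
handle end [ 0.4079 -0.0629] [-174.2   26. ]
handle in [ 0.4855 -0.0794] [-98.    3.9]
head [0.60345027 0.07063084]
wheel [ 0.299 -0.362]
sand [ 0.442 -0.389]
file [ 0.338 -0.147]
tin [0.643 0.411]
tissue [0.362 0.315]
vise [ 0.506 -0.398]
```

```bash
python3 -m inch '[[[-45.3,-29,0,0],[-45.3,-29,0,0],[-45.3,-29,0,0],[-45.3,-29,0,0],[-45.3,-29,0,0],[-45.3,-29,0,0],[-45.3,-29,0,0],[-45.3,-29,0,0],[-45.3,-29,0,0],[-45.3,-29,0,0],[-45.3,-29,0,0],[0,0,0,0]]]' 0
python3 -m inch '[[[0,0,20,-9.1],[0,0,20,-9.1],[0,0,20,-9.1],[0,0,20,0],[0,0,0,0],[0,0,0,0]]]'
python3 - <<'E'
from h import *
from cell import robot,vision
o=robot.get_obs();J=np.load("J.npy");print(o["position"],o["orientation"],o["contact_force"],w2j(J,o["position"][:2])*1e3)
cv2.imwrite("pics/w1.png",vision.get_image("wrist")["pixels"])
E
```

```text
clock: 2.25
position: [0.5998, 0.1284, 0.2534]
orientation: [0.0, 0.203, 0.979, -0.0]
contact_force: [-0.7, 0.3, -0.3]
grip_width: -0.001
grip_force: 0.0
clock: 3.0
position: [0.5984, 0.1319, 0.174]
orientation: [0.001, -0.036, 0.999, 0.0]
contact_force: [-0.1, 0.3, 0.2]
grip_width: 0.001
grip_force: 0.0
[0.5983955  0.13189818 0.17401247] [ 5.22137785e-04 -3.58940344e-02  9.99355464e-01  4.35335903e-05] [-0.12468538  0.28386842  0.21046336] [ 29.8835027  206.47240378]
```

View pics/w1.png

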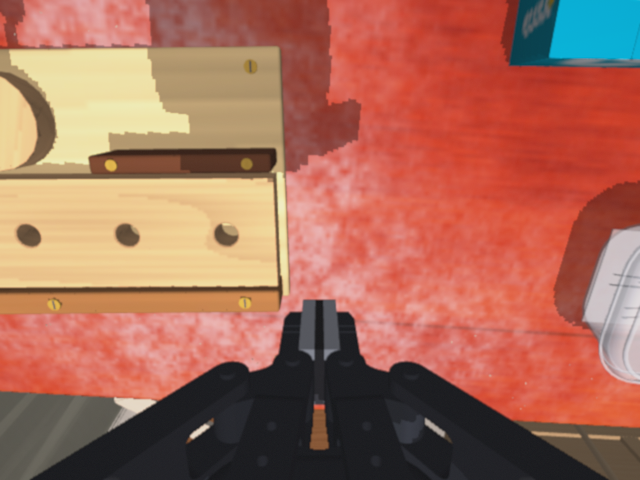

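The wrist view shows the jig square to the tool. The board's free end is at about column 277, and the shut fingers at column 320 are clear of it, beyond its +y end. Next I descend and push.

```bash
python3 -m inch '[[[0,0,30,0],[0,0,30,0],[0,0,30,0],[0,0,25,0],[0,0,17,0],[0,0,0,0],[0,0,0,0]]]'
python3 -m inch '[[[0,-5,0,0],[0,-5,0,0],[0,-5,0,0],[0,-5,0,0],[0,-5,0,0],[0,-5,0,0],[0,-5,0,0],[0,-5,0,0],[0,-5,0,0],[0,0,0,0]]]'
```

```text
clock: 3.92
position: [0.5991, 0.1317, 0.0427]
orientation: [0.001, -0.036, 0.999, 0.0]
contact_force: [0.5, -0.1, 0.6]
grip_width: -0.003
grip_force: 0.0
clock: 5.18
position: [0.6016, 0.086, 0.0415]
orientation: [0.0, -0.036, 0.999, -0.0]
contact_force: [0.8, 1.3, 2.0]
grip_width: -0.001
grip_force: 1.1
```

```bash
python3 -m inch '[[[0,-4,0,0],[0,-4,0,0],[0,-4,0,0],[0,-3,0,0],[0,0,0,0]]]'
python3 -m inch '[[[0,-2,0,0],[0,-2,0,0],[0,0,0,0]]]'
python3 -m inch '[[[0,-2,0,0],[0,0,0,0]]]'
```

```text
clock: 5.8
position: [0.6025, 0.0715, 0.0414]
orientation: [0.0, -0.036, 0.999, -0.0]
contact_force: [0.6, 3.6, 1.8]
grip_width: 0.0
grip_force: 1.8
clock: 6.18
position: [0.6027, 0.0678, 0.0414]
orientation: [0.0, -0.036, 0.999, 0.0]
contact_force: [-0.5, 4.8, 2.9]
grip_width: 0.001
grip_force: 2.2
clock: 6.42
position: [0.6029, 0.0658, 0.0414]
orientation: [-0.0, -0.036, 0.999, 0.0]
contact_force: [-0.8, 4.4, 2.7]
grip_width: 0.003
grip_force: 2.3
```

```bash
python3 -m inch '[[[0,-2,0,0],[0,0,0,0],[0,0,0,0]]]'
python3 - <<'E'
from h import *
from cell import robot,vision
o=robot.get_obs();J=np.load("J.npy");print(o["position"],o["contact_force"],w2j(J,o["position"][:2])*1e3)
a=vision.get_image("top")["pixels"];cv2.imwrite("pics/t2.png",cv2.resize(a[145:290,185:395],None,fx=3.8,fy=3.8,interpolation=cv2.INTER_CUBIC))
E
```

```text
clock: 6.8
position: [0.6029, 0.0656, 0.0414]
orientation: [0.0, -0.036, 0.999, 0.002]
contact_force: [-0.9, 10.0, 3.8]
grip_width: -0.002
grip_force: 5.0
[0.6028539  0.06556782 0.04139997] [-0.89612402  9.95147547  3.82962101] [ 29.53950838 139.99326965]
```

View pics/t2.png

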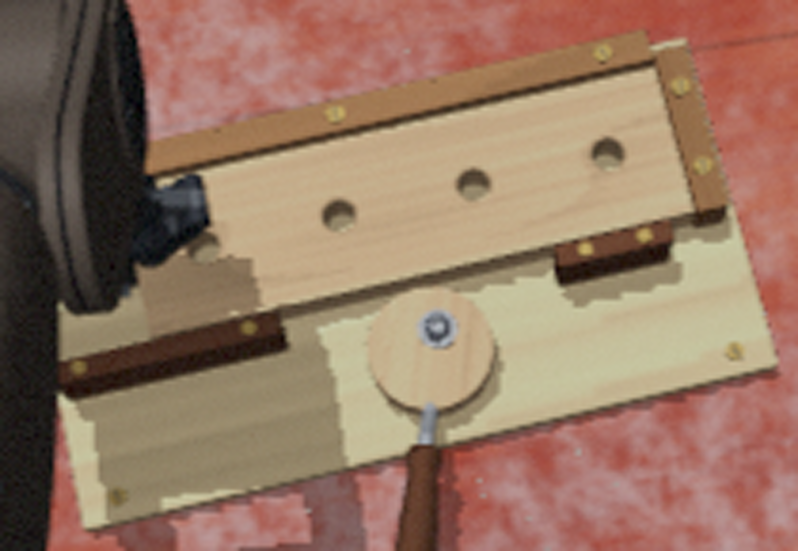

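The board's end now touches the stop (crop column 690), the force rose to 10 N with no further motion, and the lever is still open. I retreat, rise, and go to the outer side of the lever.

```bash
python3 -m inch '[[[0,6,0,0],[0,10,0,0],[0,0,-30,0],[0,0,-40,0],[30,-31,0,0],[30,-31,0,0],[30,-31,0,0],[30,-31,0,0],[30,-31,0,0],[30,-31,0,0],[0,0,0,6.5],[0,0,0,6.5]]]'
python3 -m inch '[[[0,0,0,0],[0,0,0,0]]]'
python3 - <<'E'
from h import *
from cell import robot,vision
J=np.load("J.npy");o=robot.get_obs();w=vision.get_image("wrist")
print(w2j(J,o["position"][:2])*1e3,o["position"],o["contact_force"])
from scipy.spatial.transform import Rotation as R
y=R.from_quat(o["orientation"],scalar_first=True).as_matrix()[:2,1];print("tool y jig deg",np.degrees(np.arctan2(y[1],y[0])-J[2]))
cv2.imwrite("pics/w3.png",w["pixels"])
E
```

```text
clock: 8.35
position: [0.435, -0.1196, 0.111]
orientation: [-0.0, 0.08, 0.997, -0.0]
contact_force: [0.7, -0.4, -0.4]
grip_width: -0.001
grip_force: 0.0
clock: 8.6
position: [0.4357, -0.1188, 0.1111]
orientation: [-0.0, 0.076, 0.997, -0.0]
contact_force: [-0.2, -0.4, -0.8]
grip_width: -0.002
grip_force: 0.0
[-150.50409968  -31.85194578] [ 0.43569211 -0.11883234  0.11113772] [-0.24091705 -0.42183552 -0.83905539]
tool y jig deg 77.12974571929085
```

View pics/w3.png

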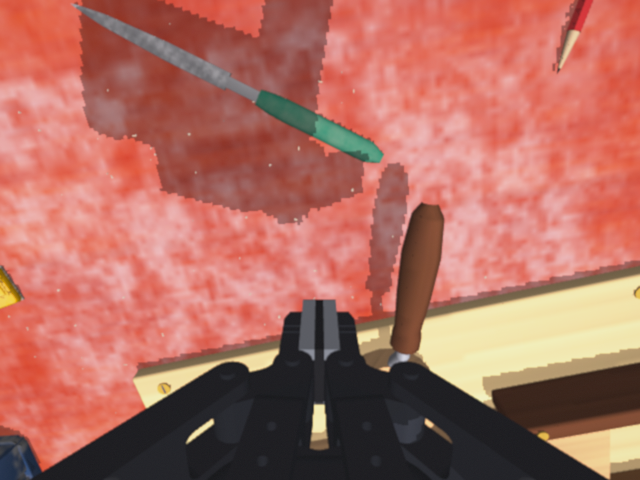

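The handle is to the right of the shut fingers (columns 395–443), with a clear gap. The file lies well away from the fingers. I descend, close the gap and sweep along the lever's arc.

```bash
python3 -m inch '[[[0,0,20,0],[0,0,20,0],[0,0,14,0],[0,0,0,0],[0,8,0,0],[0,7,0,0],[1.4,7.4,0,4],[1.4,7.4,0,4],[1.4,7.4,0,4],[0,0,0,0]]]'
python3 -m inch '[[[1.4,7.4,0,4],[1.4,7.4,0,4],[1.4,7.4,0,4],[1.4,7.4,0,4],[0,0,0,0]]]'
cat > st.py <<'E'
from h import *
from cell import robot
from scipy.spatial.transform import Rotation as R
J=np.load("J.npy");o=robot.get_obs()
y=R.from_quat(o["orientation"],scalar_first=True).as_matrix()[:2,:2];a=np.arctan2(y[1,1],y[0,1])-J[2]
p=w2j(J,o["position"][:2])*1e3-[-39,-15]
# lever angle from: distance of handle axis point to TCP along t = 24
r=np.hypot(*p);d=np.arctan2(-p[0],p[1]);q=1.35-(d-np.arcsin(24/r))
print("tool q %.3f lever q est %.3f r %.1f"%(1.35-a,q,r),"force tool xy",(y.T@o["contact_force"][:2]).round(1),o["position"][2])
E
python3 st.py
```

```text
clock: 9.9
position: [0.4394, -0.081, 0.0579]
orientation: [0.001, 0.18, 0.984, -0.0]
contact_force: [-0.0, -0.0, -0.3]
grip_width: 0.002
grip_force: 0.0
clock: 10.52
position: [0.4475, -0.0524, 0.0576]
orientation: [0.0, 0.315, 0.949, 0.0]
contact_force: [-0.1, 0.5, -0.4]
grip_width: -0.002
grip_force: 0.0
tool q 0.492 lever q est 0.479 r 106.6 force tool xy [0.4 0.3] 0.057556008211814
```

```bash
python3 - <<'E'
from h import *
from cell import vision
a=vision.get_image("top")["pixels"][175:330,185:395];b=vision.get_image("scene")["pixels"][180:320,210:400]
A=cv2.resize(a,(400,295));B=cv2.resize(b,(400,295));cv2.imwrite("pics/t4.png",np.hstack([A,B]))
E
```

```text
(no output)
```

View pics/t4.png

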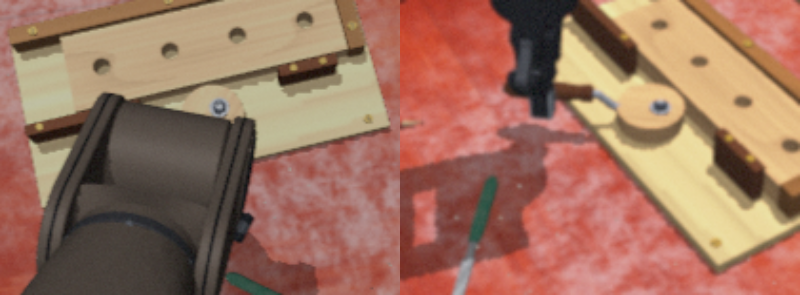

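In the scene half the handle has swung up toward the bar with the fingers behind it, so contact is made. I carry on in small steps and watch the force.

```bash
python3 -m inch '[[[1.4,7.4,0,4],[1.4,7.4,0,4],[0,0,0,0]]]' | grep force;python3 st.py
python3 -m inch '[[[1.4,7.4,0,4],[1.4,7.4,0,4],[0,0,0,0]]]' | grep force;python3 st.py
python3 -m inch '[[[1.0,5.5,0,3],[0,0,0,0]]]' | grep force;python3 st.py
```

```text
contact_force: [0.3, -0.7, -0.0]
grip_force: 0.0
tool q 0.632 lever q est 0.619 r 106.2 force tool xy [-0.7 -0.2] 0.0574003542565816
contact_force: [0.0, 0.2, -0.1]
grip_force: 0.1
tool q 0.771 lever q est 0.760 r 106.0 force tool xy [0.2 0.2] 0.05727632778176058
contact_force: [-1.6, -0.4, -0.1]
grip_force: 0.7
tool q 0.824 lever q est 0.810 r 106.0 force tool xy [ 0.6 -1.5] 0.05721768687010988
```

```bash
for i in 1; do python3 -m inch '[[[1.0,5.5,0,3],[0,0,0,0]]]' | grep force;python3 st.py
python3 -m inch '[[[0.7,3.7,0,2],[0,0,0,0]]]' | grep force;python3 st.py
python3 -m inch '[[[0.7,3.7,0,2],[0,0,0,0]]]' | grep force;python3 st.py; done
```

```text
contact_force: [-2.4, 0.3, 1.4]
grip_force: 1.1
tool q 0.876 lever q est 0.862 r 106.0 force tool xy [ 1.5 -2. ] 0.057131114236252833
contact_force: [-3.8, 0.7, 1.0]
grip_force: 1.3
tool q 0.911 lever q est 0.898 r 105.9 force tool xy [ 2.5 -2.9] 0.05708043655166543
contact_force: [-4.4, 1.1, 2.5]
grip_force: 1.8
tool q 0.946 lever q est 0.933 r 105.9 force tool xy [ 3.  -3.4] 0.057032105250502195
```

```bash
python3 -m inch '[[[0.3,2,0,1],[0,0,0,0]]]' | grep force;python3 st.py
python3 -m inch '[[[0.3,2,0,1],[0,0,0,0]]]' | grep force;python3 st.py
python3 -m inch '[[[0.3,2,0,1],[0,0,0,0]]]' | grep force;python3 st.py
```

```text
contact_force: [-5.1, 0.4, 2.2]
grip_force: 2.2
tool q 0.965 lever q est 0.952 r 105.9 force tool xy [ 2.6 -4.4] 0.05698376824129257
contact_force: [-6.1, 1.3, 3.2]
grip_force: 2.5
tool q 0.982 lever q est 0.970 r 105.9 force tool xy [ 3.8 -5. ] 0.056982027381881996
contact_force: [-6.7, 0.4, 4.1]
grip_force: 3.2
tool q 0.999 lever q est 0.986 r 106.0 force tool xy [ 3.2 -5.9] 0.05692669809528737
```

```bash
python3 -m inch '[[[0,2,0,0.5],[0,0,0,0]]]' | grep force;python3 st.py
python3 -m inch '[[[0,2,0,0.5],[0,0,0,0]]]' | grep force;python3 st.py
```

```text
contact_force: [-8.9, 1.1, 5.4]
grip_force: 4.2
tool q 1.008 lever q est 1.000 r 106.0 force tool xy [ 4.6 -7.7] 0.056868064015549336
contact_force: [-10.8, 0.9, 7.5]
grip_force: 5.1
tool q 1.016 lever q est 1.016 r 105.9 force tool xy [ 5.  -9.5] 0.056854735103230636
```

```bash
python3 -m inch '[[[0,1,0,0],[0,0,0,0],[0,0,0,0],[0,0,0,0]]]' | grep force;python3 st.py
python3 -m inch '[[[0,1,0,0],[0,0,0,0],[0,0,0,0],[0,0,0,0],[0,0,0,0],[0,0,0,0]]]' | grep force;python3 st.py
```

```text
contact_force: [-12.3, 0.9, 9.8]
grip_force: 6.1
tool q 1.016 lever q est 1.020 r 105.9 force tool xy [  5.7 -11. ] 0.05683366654982715
contact_force: [-13.3, 0.1, 10.2]
grip_force: 6.7
tool q 1.016 lever q est 1.027 r 105.9 force tool xy [  5.4 -12.2] 0.056794674532706466
```

The lever holds still at about 1.02 rad under a firm 12 N push. I back straight off and check.

```bash
python3 -m inch '[[[0,0,0,0],[0,-4,0,0],[0,-8,0,0],[0,-12,0,0],[0,-15,0,0],[0,0,-30,0],[0,0,-40,0],[0,-40,-40,0],[20,-40,-40,0],[40,0,-30,0],[0,0,0,0],[0,0,0,0]]]'
python3 - <<'E'
from h import *
from cell import vision
a=vision.get_image("top")["pixels"][145:290,185:395];b=vision.get_image("scene")["pixels"][160:320,240:450]
cv2.imwrite("pics/t5.png",np.hstack([cv2.resize(a,(470,325),interpolation=2),cv2.resize(b,(330,325))]))
E
```

```text
clock: 16.38
position: [0.3538, -0.0002, 0.2367]
orientation: [0.0, 0.551, 0.835, -0.0]
contact_force: [-0.3, -0.4, 0.2]
grip_width: 0.002
grip_force: 0.0
```

View pics/t5.png

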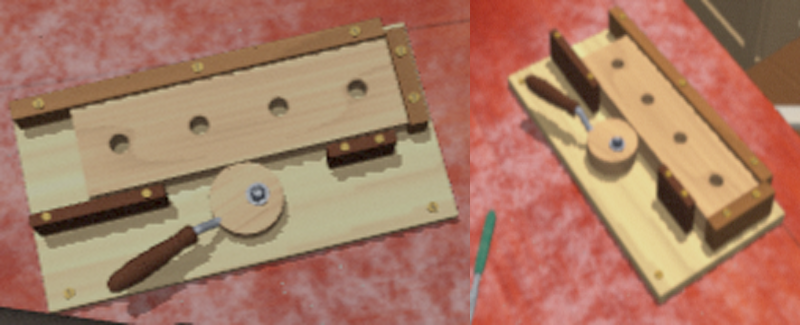

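```bash
python3 - <<'E'
from h import *
from cell import vision
r=vision.get_image("top");im=dict(K=r["intrinsics"],R=r["R"],t=r["t"]);J=np.load("J.npy")
f=lambda p:(p[0]/2.238+185,p[1]/2.241+145)
for p in [(113,284),(155,259),(194,236)]:
    v=w2j(J,ray(im,f(p),.045))*1e3-[-39,-15];print(v,np.hypot(*v),"q",1.35-np.arctan2(-v[0],v[1]))
for p in [(388,40),(404,123),(73,108),(86,193)]: print("board",w2j(J,ray(im,f(p),.036))*1e3)
E
```

```text
[-49.61907358 132.17172501] 141.17867174108105 q 0.9908667013356232
[-36.93715446  94.48208243] 101.44563706555184 q 0.9773252625946791
[-25.22234549  59.17503734] 64.32613586833234 q 0.9470855714540287
board [  70.96099306 -156.1540719 ]
board [  -5.83036547 -150.9524912 ]
board [ 72.01467309 123.08107024]
board [ -4.94396357 125.94649236]
```

```bash
python3 -c "
from cell import sign_off
print(sign_off())"
```

```text
the job is handed in; nothing more can be done
None
```

I pushed the board home against the stop and pressed the lever in until the cam bit; it held still under about 12 N. After I backed off, the camera put the lever at about 0.98 rad, short of the bar, with the board home and against the fence to within the 2–3 mm I could measure. The job is handed in, but no verdict came back.

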